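# Strip the worktop light track for cleaning

## Task

I want to wipe the light track. First turn its dimmer fully anticlockwise to off; only then slide every spot lamp along the track and out at its open end, lift it off and put it in the aluminium pot, which stays upright on the worktop. Leave the keys, mug, spice jar and tape where they are.

Things in the scene. Friction and masses are not known exactly. Their poses are not given: they have to be found in the camera images.
- track: aluminium T-slot light track fixed to the worktop, x along the slot, origin on the worktop under its centre line; 41 wide, 16 high. Channel 31 wide, 9 high, its floor at z = 3; slot between the lips 15 wide. Lips run from x = -170 (black stop cap, 24 high, closes this end) to x = 110 (open end); beyond it only the bare floor, to x = 180. Lamps start one behind the other, at x = -155 to 30
- track_mouth (a point): point on the channel floor where the lips end (x = 110 in the track's frame). A lamp whose origin is past x = 125 is free of the lips and lifts straight off the bare floor
- lamp_a: one of up to four identical spot lamps (may be absent), 80 g; origin under its foot's centre, z up. Black foot 28 (x) x 27 (y) x 6, steel neck 10 x 10 up to z = 15, red square head 26 x 26 from z = 15 to 60, amber lens on its +y face. It starts upright in the track, axes parallel to the track's, foot captive under the lips; slides freely, play 2 mm to each side and 3 mm upward
- lamp_b: one of up to four identical spot lamps (may be absent), 80 g; origin under its foot's centre, z up. Black foot 28 (x) x 27 (y) x 6, steel neck 10 x 10 up to z = 15, red square head 26 x 26 from z = 15 to 60, amber lens on its +y face. It starts upright in the track, axes parallel to the track's, foot captive under the lips; slides freely, play 2 mm to each side and 3 mm upward
- lamp_c: one of up to four identical spot lamps (may be absent), 80 g; origin under its foot's centre, z up. Black foot 28 (x) x 27 (y) x 6, steel neck 10 x 10 up to z = 15, red square head 26 x 26 from z = 15 to 60, amber lens on its +y face. It starts upright in the track, axes parallel to the track's, foot captive under the lips; slides freely, play 2 mm to each side and 3 mm upward
- lamp_d: one of up to four identical spot lamps (may be absent), 80 g; origin under its foot's centre, z up. Black foot 28 (x) x 27 (y) x 6, steel neck 10 x 10 up to z = 15, red square head 26 x 26 from z = 15 to 60, amber lens on its +y face. It starts upright in the track, axes parallel to the track's, foot captive under the lips; slides freely, play 2 mm to each side and 3 mm upward
- lamp_a_mid (a point): centre of the red head of lamp_a, 37.5 above the underside of its foot
- lamp_b_mid (a point): centre of the red head of lamp_b, 37.5 above the underside of its foot
- lamp_c_mid (a point): centre of the red head of lamp_c, 37.5 above the underside of its foot
- lamp_d_mid (a point): centre of the red head of lamp_d, 37.5 above the underside of its foot
- dimmer (a joint): angle of the dimmer knob; 0 = off, its anticlockwise end stop; up to 2.4 = full, clockwise seen from above. Starts between 1.4 and 2.3; turns with a light even friction (0.03 N m) and stays where it is left
- dimmer_base: round white base of the dimmer, 72 diameter, 6 high, fixed to the worktop; origin under its centre. At joint value 0 the knob's bar lies along this body's x axis; at value v it is turned by v clockwise from above
- dimmer_grip (a point): point on the knob's axis at the height to grip, 37 above the worktop. Knob: black disc 48 diameter, top at 14, carrying a bar 46 long, 14 wide, from 12 to 44 above the worktop, white mark on one end. The point's axes turn with the knob, x along the bar
- pot: loose aluminium saucepan without handles, 162 outside diameter, 73 high, inner floor 3 above the worktop, free inside of about 125 diameter; 0.38 kg. Origin under its centre
- keys: bystander: bunch of keys with a blue tag, 101 x 122 x 8, lying flat; origin under its centre
- mug: bystander: green and white mug, 78 x 116 with handle, 101 high; origin under its centre
- spice_black: bystander: spice jar with black cap, 41 diameter, 105 high; origin under its centre
- tape_roll: bystander: roll of beige tape lying flat, 104 diameter, 25 high; origin under its centre
Mind the look-alikes: they are no part of the job. What is shaped like the lamp_a but purple is not meant. What is shaped like the dimmer_base but purple is not meant.

How it is judged:
By the outcome, as a careful person would: the job done as asked, in the order asked, and still so for the second after the job is handed in, with the robot touching nothing.
Of lamp_a, lamp_b, lamp_c, lamp_d only 3 to 4 are there at a start; the rules pass over those that are not, and their reading is None.
At some moment in a run one of pot may be knocked a few centimetres aside while the robot is not near it.
Once in a run the grip may slacken for a moment while it holds something.
It also fails if it takes over 208 s, if anything falls off the work surface, if the arm or the gripper's body presses on something with over 40 N, if the wrist force passes 120 N, or if a joint passes its speed limit or range.

## Robot

A 6-joint arm with a two-finger parallel gripper is mounted at the origin on a cart in front of the work surface, level with it; the furniture and walls round the work are solid. World frame = base frame: x ahead of the robot, y to its left, z up, the work surface at z = 0. Lengths are in mm, angles in degrees, forces in N, time in s.
With the tool pointing down it reaches from about 250 to 850 mm from the base axis. Payload 12.5 kg.
Tool frame: the origin (TCP) lies on the centre line of the jaws, within the pads' length; the fingertips stand 8 mm ahead of it and the grasp point (between the pads) lies 11 mm behind it; z points along the fingers, y is the line along which they close (so a half turn about z gives the same grasp; the last joint's range is limited). The gripper opens to 93 mm and grips with 3 to 60 N. Pads are 15 mm wide; open, the fingers measure 128 mm over their backs; the gripper's body (75 mm by 188 mm) begins 65 mm behind the grasp point.
Start: joints at [72.387, 20.094, 94.641, -0, 65.266, -4.847], TCP at [121.497, 536.398, 191.233] pointing down, gripper open.
Joint ranges: [-157.81, 157.81], [-45, 120.19], [0.68, 151.7], [-89.99, 269.99], [4.06, 180], [-164.3, 164.3]. Speed limits (degrees/s): [127.2, 127.2, 159.86, 180, 180, 180].

## Interface

Orientations are given as a 3x3 rotation matrix whose columns are the frame's x, y, z axes.
In Python, from plant import arm gives the robot as it stands. The module is installed in compiled form; this text tells all that it offers.
- The arm moves only by the shell command python3 -m inch 'ROWS' [FORCE]. ROWS is JSON, one flat list of numbers, 7 for each row, row after row: the turn, a rotation vector about the world's x, y, z in rad, then the shift along the world's x, y, z in mm, then the opening, from -1 (shut) to 1 (fully open). In form: [wx, wy, wz, dx, dy, dz, gripper, wx, wy, wz, dx, dy, dz, gripper, ...]. A call has 1 to 20 rows; each row is the pose to reach, as a shift and turn from the pose commanded when the call began; what a row does not reach only later rows make up. A row lasts 1/8 s, in which the tool goes at most 62.5 mm and 10.7 degrees, less where a joint would pass 70% of its speed; a pose out of reach is approached as far as the arm can. A call with a gripper value outside its range is refused whole. The fingers move at their own pace and stop on an object; FORCE is the grip in N (left out, the last holds). Time passes only in rows, so rows that repeat a pose let the fingers close. It gives the time, the measured TCP pose, the force, the opening and the grip force at its end, in the units of the state.
- arm.sense(): the state, without advancing time (a new reading comes with each control period).
- arm.camera(name): name is "scene" or "top" or "wrist"; returns a dict with "img" (480x640x3 uint8, blue, green, red), "fov_y" (degrees; the focal length in pixels is half the picture's height over the tangent of half this angle, whatever the lens; pixels are square), "cx", "cy" (the principal point, pixels), "world_from_camera" (4x4, takes a point from camera to world coordinates). Camera axes: x right, y up, looking along -z (the intrinsics and any distortion apply to the point x, -y, -z); pixel columns grow to the right and rows downward; lengths in mm; the calibration is good to about 2 mm. The wrist camera is an equidistant fisheye: a pixel r from the principal point sees the ray r / f radians off the axis. A picture is of the moment at which its call begins. There is no depth.
- arm.close_job(): hands the job in; it is judged then, once.
The state is a dict: "time": time; "qpos": joint angles; "joint_velocities": joint speeds; "tau": joint torques, N m; "eef_pos": TCP position; "tcp_rot": TCP orientation; "contact_force": force on the tool from outside, world axes, zero at the start; "wrist_torque": the same for the moment, N m; "width": finger opening in mm; "finger_force": force on a finger pad.
Only numpy, scipy, OpenCV 4.12 (cv2) and the standard library are available. Lean on these libraries where they do the work, as an engineer would, in place of code of your own. Each camera call takes 0.05 s, during which the arm holds its last target. There are 200 camera calls.

## Working session

There is one attempt and no reset: what is moved stays moved. The work goes in short steps, Python scripts to look and compute and a shell command to move; the robot and the scene stay as the last step left them, time stands still between calls to the robot, and variables do not carry over. Pictures are saved under pics/ and viewed, at most 14 in all, crops included, and the job is handed in when it is done.

```bash
mkdir -p pics; cat > h.py <<'E'
import numpy as np,cv2
from plant import arm
def cap(name,fn):
    c=arm.camera(name); cv2.imwrite('pics/'+fn+'.png',c['img']); np.save('pics/'+fn+'.npy',{k:c[k] for k in c},allow_pickle=True); return c
def load(fn): return np.load('pics/'+fn+'.npy',allow_pickle=True).item()
def ray(c,u,v,fish=False):
    f=240/np.tan(np.radians(c['fov_y'])/2); d=np.array([u-c['cx'],v-c['cy']])/f
    if fish:
        r=np.hypot(*d); p=np.array([*(d/max(r,1e-9)*np.sin(r)),np.cos(r)])
    else: p=np.array([*d,1.])
    p=np.array([p[0],-p[1],-p[2]]); T=np.array(c['world_from_camera']); return T[:3,3],T[:3,:3]@(p/np.linalg.norm(p))
def atz(c,u,v,z,fish=False):
    o,d=ray(c,u,v,fish); return (o+d*(z-o[2])/d[2])
def tri(rs):
    A=0;b=0
    for o,d in rs:
        P=np.eye(3)-np.outer(d,d);A=A+P;b=b+P@o
    return np.linalg.solve(A,b)
E
python3 - <<'E'
from h import *
for n in['scene','top','wrist']:
    c=cap(n,n+'0'); print(n,c['fov_y'],c['cx'],c['cy'],np.round(c['world_from_camera'],3).tolist(),[k for k in c])
print(arm.sense())
E
```

```text
scene 42.40859514995485 319.1433706066049 239.07759594736947 [[0.558, 0.711, -0.428, -35.993], [-0.83, 0.473, -0.296, -487.454], [-0.008, 0.52, 0.854, 1302.717], [0.0, 0.0, 0.0, 1.0]] ['img', 'fov_y', 'cx', 'cy', 'world_from_camera']
top 48.100091636167704 320.1363467341299 232.66919846350294 [[-0.013, 0.997, -0.078, 490.488], [-1.0, -0.014, -0.016, -53.251], [-0.017, 0.078, 0.997, 1557.124], [0.0, 0.0, 0.0, 1.0]] ['img', 'fov_y', 'cx', 'cy', 'world_from_camera']
wrist 65.70646984690485 319.15243398030077 244.20925585905252 [[0.221, -0.929, -0.296, 39.013], [0.975, 0.211, 0.068, 553.644], [-0.001, -0.303, 0.953, 385.265], [0.0, 0.0, 0.0, 1.0]] ['img', 'fov_y', 'cx', 'cy', 'world_from_camera']
{'time': 0.15, 'qpos': array([ 7.23881153e+01,  2.01180435e+01,  9.46679473e+01, -7.62367769e-04,
        6.52664950e+01, -4.84719905e+00]), 'joint_velocities': array([-0.00563612, -0.1716686 , -0.15559141,  0.02380979, -0.04673863,
        0.00099741]), 'tau': array([ 3.01085820e-04, -4.97464192e+01, -2.85338527e+01,  6.99136569e-02,
        2.45969079e-02, -7.66548033e-05]), 'eef_pos': array([121.41063199, 536.13201599, 190.82133666]), 'tcp_rot': array([[-9.75286943e-01,  2.20941865e-01, -2.65648387e-04],
       [ 2.20942015e-01,  9.75286551e-01, -8.76769670e-04],
       [ 6.53681738e-05, -9.13794901e-04, -9.99999580e-01]]), 'contact_force': array([-0.78298494,  0.31531048, -0.55181557]), 'wrist_torque': array([ 0.01973463, -0.01345531,  0.04322294]), 'finger_force': 0.0, 'width': 92.75074379566402}
```

View pics/scene0.png

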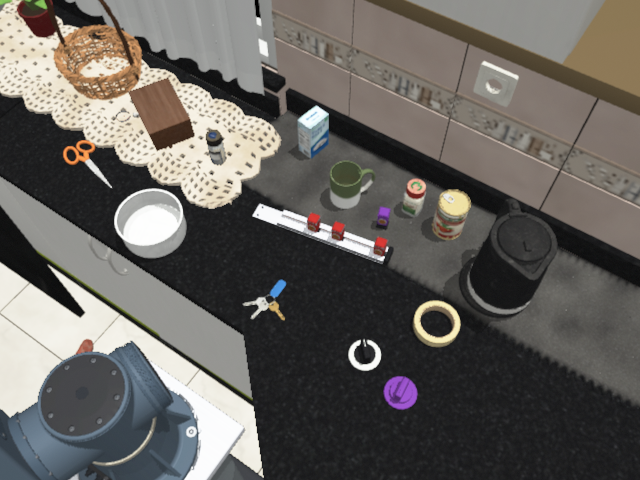

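View pics/top0.png

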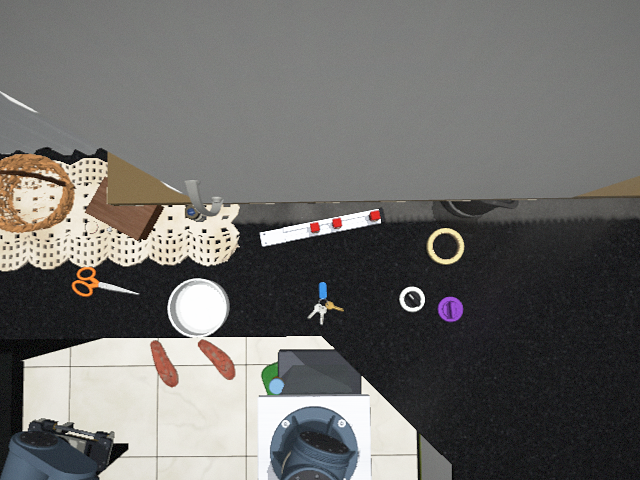

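The scene view shows three red lamps at (313,222), (338,231) and (380,246), with the track's open end at (262,213) and its stop cap at (388,257). The purple lamp look-alike is at (384,215). The white dimmer is at (364,352) and the purple one at (400,392). The pot is at (150,222). Next I'll check the choice in enlarged crops.

```bash
python3 - <<'E'
from h import *
s=load('scene0')['img'];t=load('top0')['img']
R=lambda a,k:cv2.resize(a,None,fx=k,fy=k,interpolation=cv2.INTER_CUBIC)
out=np.zeros((600,800,3),np.uint8)
def put(a,x,y): out[y:y+a.shape[0],x:x+a.shape[1]]=a
put(R(s[195:275,245:405],5),0,0)          # u=245+x/5 v=195+y/5
put(R(t[200:250,255:390],3),0,402)        # u=255+x/3, v=200+(y-402)/3
put(R(s[330:380,340:390],4),405,400)      # u=340+(x-405)/4, v=330+(y-400)/4
put(R(t[280:320,392:432],4.75),608,402)     
cv2.imwrite('pics/c1.png',out)
E
```

```text
(no output)
```

View pics/c1.png

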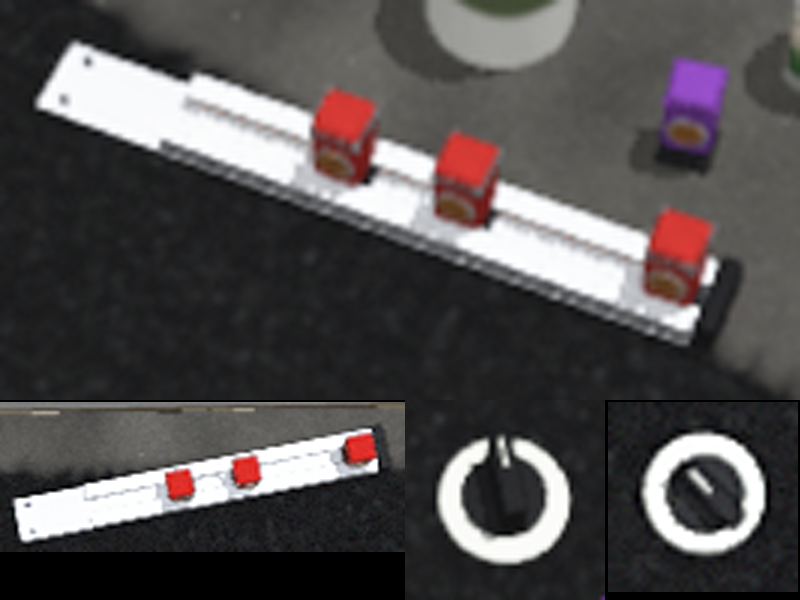

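```bash
python3 - <<'E'
from h import *
s=load('scene0');t=load('top0')
S=lambda x,y:(245+x/5,195+y/5); T=lambda x,y:(255+x/3,200+(y-402)/3)
S2=lambda x,y:(340+(x-405)/4,330+(y-400)/4); T2=lambda x,y:(392+(x-608)/4.75,280+(y-402)/4.75)
def p(n,a,b):
    r=[ray(s,*a),ray(t,*b)];X=tri(r); print(n,X.round(1), 'z-fixed', [ (o+d*(X[2]-o[2])/d[2]).round(1)[:2].tolist() for o,d in r])
p('end far',S(75,42),T(15,498)); p('end near',S(37,106),T(22,542))
p('dim base',S2(504,499),T2(704,493))
p('mark out',S2(500,436),T2(691,469)); p('mark in',S2(506,466),T2(712,494))
for i,(a,b) in enumerate([((345,116),(181,477+1)),((467,159),(246,466)),((681,236),(361,443))]): p('lamp%d top'%i,S(*a),T(*b)); print(atz(s,*S(*a),63).round(1),atz(t,*T(*b),63).round(1))
print('cap',atz(s,*S(725,262),24),'pot rim');
for c,q in((s,(150,215)),(t,(198,307))): print(atz(c,*q,73).round(1))
for n,q in(('purple',(384,224)),('mug',(345,200)),('keys',(265,300)),('tape',(437,325)),('jar',(413,212))): print(n,atz(s,*q,0).round())
E
```

```text
end far [616.9 145.1   9.7] z-fixed [[617.2, 144.8], [616.7, 145.4]]
end near [574.7 138.1   9.7] z-fixed [[575.3, 137.3], [574.1, 138.8]]
dim base [ 419.  -288.6   13.2] z-fixed [[419.5, -289.2], [418.5, -288.0]]
mark out [ 434.4 -274.8   53.2] z-fixed [[434.5, -274.9], [434.4, -274.7]]
mark in [ 420.2 -286.6   56.3] z-fixed [[420.6, -287.0], [419.9, -286.1]]
lamp0 top [628.2 -15.5  62.4] z-fixed [[627.6, -14.8], [628.8, -16.3]]
[627.3 -15.   63. ] [628.8 -16.3  63. ]
lamp1 top [639.1 -76.9  63. ] z-fixed [[639.1, -76.9], [639.1, -76.9]]
[639.1 -77.   63. ] [639.1 -76.9  63. ]
lamp2 top [ 658.8 -183.8   63.3] z-fixed [[658.5, -183.5], [659.0, -184.1]]
[ 658.7 -183.5   63. ] [ 659.  -184.1   63. ]
cap [ 679.69273017 -198.96127382   24.        ] pot rim
[412.6 313.   73. ]
[407.1 308.9  73. ]
purple [ 743. -147.    0.]
mug [751. -26.   0.]
keys [409. -24.   0.]
tape [ 576. -386.    0.]
jar [ 815. -189.    0.]
```

```bash
python3 -m inch '[0,0,-1.2,279,-436,10,0.2, 0,0,-1.2,279,-436,10,0.2, 0,0,-1.2,279,-436,10,0.2, 0,0,-1.2,279,-436,10,0.2, 0,0,-1.2,279,-436,10,0.2, 0,0,-1.2,279,-436,10,0.2, 0,0,-1.2,279,-436,10,0.2, 0,0,-1.2,279,-436,10,0.2, 0,0,-2.24,279,-824,10,0.2, 0,0,-2.24,279,-824,10,0.2, 0,0,-2.24,279,-824,10,0.2, 0,0,-2.24,279,-824,10,0.2, 0,0,-2.24,279,-824,10,0.2, 0,0,-2.24,279,-824,10,0.2, 0,0,-2.24,279,-824,10,0.2, 0,0,-2.24,279,-824,10,0.2, 0,0,-2.24,279,-824,10,0.2, 0,0,-2.24,279,-824,10,0.2]'
python3 - <<'E'
from h import *
cap('wrist','w1');print(arm.sense()['qpos'].round(1),arm.sense()['eef_pos'])
E
```

```text
time: 2.4
eef_pos: [400.6, -286.5, 201.3]
tcp_rot: [[0.777, 0.629, -0.0], [0.629, -0.777, 0.0], [0.0, -0.0, -1.0]]
contact_force: [0.3, -0.1, 0.5]
width: 55.7
finger_force: 0.0
[-41.   13.5 102.2   0.   64.3  10. ] [ 400.65609093 -286.62644774  201.3965209 ]
```

View pics/w1.png

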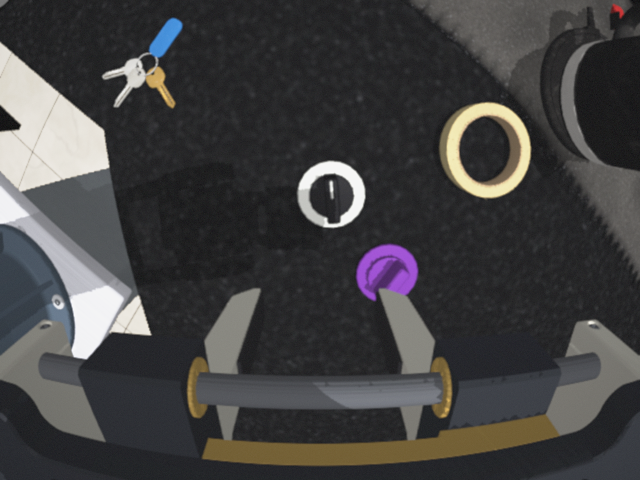

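The wrist view shows the white dimmer with its ring centred at (331,194). Its bar runs upright in the picture, (332,176) to (334,220), so it lies along the tool's x axis. Purple dimmer at (388,273).

```bash
python3 - <<'E'
from h import *
c=load('w1'); s=load('scene0');t=load('top0')
print('base',atz(c,331.5,194,6,True),atz(s,364.7,354.7,6),atz(t,412.2,299.2,6))
print(tri([ray(c,331.5,194,True),ray(s,364.7,354.7),ray(t,412.2,299.2)]))
a=atz(c,332,176,44,True);b=atz(c,334,220,44,True);print('bar',a,b,np.degrees(np.arctan2(*(a-b)[1::-1])))
print('purple',atz(c,388,273,6,True))
E
```

```text
base [ 422.69164064 -287.23302307    6.        ] [ 422.06108825 -287.98427044    6.        ] [ 418.05270964 -289.07583119    6.        ]
[ 420.78053189 -288.02207505    7.98017454]
bar [ 440.8025364  -271.41695002   44.        ] [ 408.67823414 -300.30939467   44.        ] 41.96806309693319
purple [ 393.57468261 -395.15907041    6.        ]
```

```bash
python3 -m inch '[0,0,0.03,20.5,-1,0,0.2, 0,0,0.03,20.5,-1,-60,0.2, 0,0,0.03,20.5,-1,-110,0.2, 0,0,0.03,20.5,-1,-145,0.2, 0,0,0.03,20.5,-1,-165,0.2, 0,0,0.03,20.5,-1,-174,0.2, 0,0,0.03,20.5,-1,-174,0.2, 0,0,0.03,20.5,-1,-174,-1, 0,0,0.03,20.5,-1,-174,-1, 0,0,0.03,20.5,-1,-174,-1, 0,0,0.03,20.5,-1,-174,-1, 0,0,0.03,20.5,-1,-174,-1, 0,0,0.03,20.5,-1,-174,-1, 0,0,0.03,20.5,-1,-174,-1]' 20
```

```text
time: 4.2
eef_pos: [421.0, -288.6, 27.2]
tcp_rot: [[0.759, 0.651, -0.0], [0.651, -0.759, 0.0], [0.0, -0.0, -1.0]]
contact_force: [0.1, 0.1, 0.1]
width: 0.5
finger_force: 0.0
```

Closed on nothing, so I'll look.

```bash
python3 - <<'E'
from h import *
s=arm.sense();print(s['width'],s['finger_force'],s['eef_pos'])
a=cap('scene','s2')['img'][310:400,310:430];b=cap('wrist','w2')['img']
o=np.zeros((480,1000,3),np.uint8);cv2.imwrite('pics/c2.png',np.hstack([cv2.resize(a,(400,300),interpolation=cv2.INTER_CUBIC),cv2.resize(b,(400,300))]))
E
```

```text
0.48890737889330194 0.0 [ 421.00601484 -288.61008858   27.22409679]
```

View pics/c2.png

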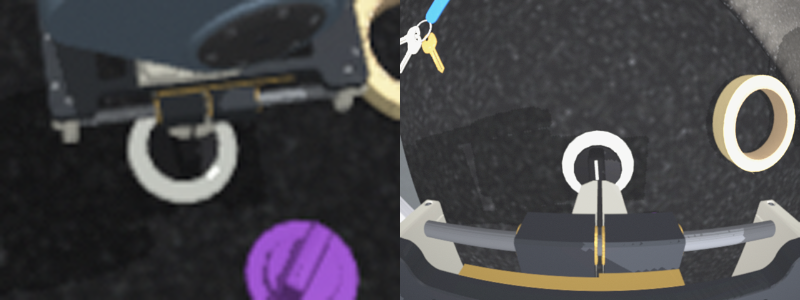

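```bash
cat >> h.py <<'E'
def proj(c,P,fish=False):
    T=np.array(c['world_from_camera']);q=T[:3,:3].T@(np.array(P)-T[:3,3]);q=q*[1,-1,-1]
    f=240/np.tan(np.radians(c['fov_y'])/2)
    if fish:
        r=np.hypot(q[0],q[1]);th=np.arctan2(r,q[2]);d=q[:2]/r*th
    else:d=q[:2]/q[2]
    return (d*f+[c['cx'],c['cy']]).round(1)
E
python3 - <<'E'
from h import *
w=load('w2');s=load('s2')
for n,P in(('tip',(421,-288.6,19)),('tcp',(421,-288.6,27)),('base',(421,-288,6)),('bartop',(421,-288,44)),('bar+',(421+23*.75,-288+23*.66,44)),('bar-',(421-23*.75,-288-23*.66,44))): print(n,proj(w,P,True),proj(s,P))
cv2.imwrite('pics/c3.png',np.hstack([cv2.resize(w['img'][190:340,220:420],(400,300),interpolation=cv2.INTER_CUBIC),cv2.resize(s['img'][330:380,340:390],(400,400),interpolation=cv2.INTER_CUBIC)[:300]]))
print(w['world_from_camera'])
E
```

```text
tip [316.9 276.6] [365.  353.1]
tcp [316.8 282. ] [365.2 351.7]
base [316.3 268. ] [364.5 355.1]
bartop [315.8 294.1] [365.4 348.7]
bar+ [315.  252.9] [363.6 338.8]
bar- [316.5 331.4] [367.2 358.8]
[[ 6.50509430e-01  7.23966608e-01  2.29586219e-01  4.85912536e+02]
 [-7.59498174e-01  6.20050485e-01  1.96722951e-01 -2.34713798e+02]
 [ 6.58009425e-05 -3.02340449e-01  9.53200004e-01  2.21702971e+02]
 [ 0.00000000e+00  0.00000000e+00  0.00000000e+00  1.00000000e+00]]
```

View pics/c3.png

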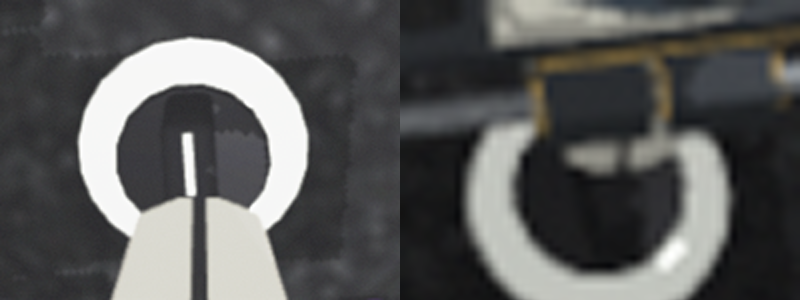

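```bash
python3 - <<'E'
from h import *
w=load('w1');e=np.array([400.65,-286.6,201.4]);X=np.array([.777,.629,0]);Y=np.array([.629,-.777,0])
for dz in(-8,15,40):
  for sy in(-28,28): print(dz,sy,proj(w,e+X*7.5+Y*sy+[0,0,dz],True),proj(w,e-X*7.5+Y*sy+[0,0,dz],True))
w=load('wrist0');e=np.array([121.4,536.1,190.8]);X=np.array([-.975,.221,0]);Y=np.array([.221,.975,0])
for dz in(-8,15):
  for sy in(-46,46): print('w0',dz,sy,proj(w,e+X*7.5+Y*sy+[0,0,dz],True))
cv2.imwrite('pics/c4.png',np.hstack([cv2.resize(load(f)['img'][250:450],(400,125)) for f in('wrist0','w1')]))
cv2.imwrite('pics/c4.png',np.vstack([cv2.resize(load(f)['img'][240:440],(800,250)) for f in('wrist0','w1')]))
E
```

```text
-8 -28 [269.3 265. ] [270.5 288.3]
-8 28 [364.9 264.9] [363.8 288.3]
15 -28 [263.8 280.4] [265.4 305.7]
15 28 [369.9 280.4] [368.4 305.6]
40 -28 [256.5 301.4] [258.7 328.9]
40 28 [376.6 301.3] [374.6 329. ]
w0 -8 -46 [243.4 264. ]
w0 -8 46 [399. 264.]
w0 15 -46 [235.3 279.2]
w0 15 46 [407.5 279.1]
```

View pics/c4.png

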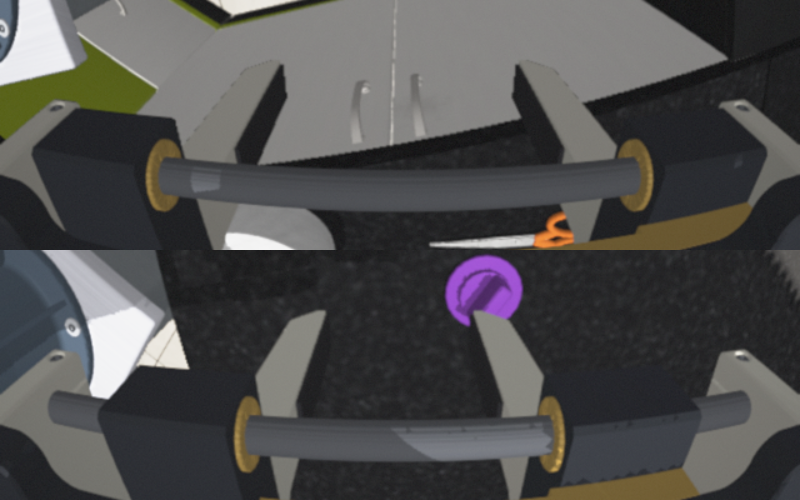

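The fingers closed above the bar. In three views the real fingertips stand about 24 mm above the reported TCP, not 8 below it. I'll open and go lower in small steps, watching the force.

```bash
python3 -m inch '[0,0,0,0,0,0,0.1, 0,0,0,0,0,0,0.1, 0,0,0,0,0,0,0.1, 0,0,0,0,0,-5,0.1, 0,0,0,0,0,-10,0.1, 0,0,0,0,0,-14,0.1, 0,0,0,0,0,-14,0.1]'
python3 - <<'E'
from h import *
w=cap('wrist','w3');s=cap('scene','s3')
cv2.imwrite('pics/c5.png',np.hstack([cv2.resize(w['img'][190:340,220:420],(400,300),interpolation=cv2.INTER_CUBIC),cv2.resize(s['img'][330:380,340:390],(400,400),interpolation=cv2.INTER_CUBIC)[:300]]))
E
```

```text
time: 5.18
eef_pos: [420.8, -288.4, 12.8]
tcp_rot: [[0.759, 0.651, -0.001], [0.651, -0.759, 0.001], [-0.0, -0.001, -1.0]]
contact_force: [-0.7, 0.7, -0.2]
width: 50.8
finger_force: 0.0
```

View pics/c5.png

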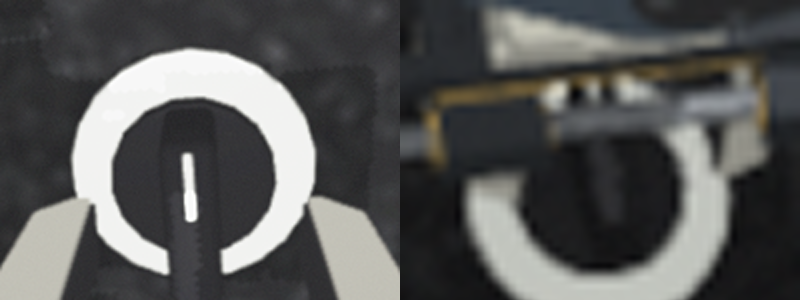

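The fingers now straddle the bar, which sits about 2.5 mm left of centre. I'll shift over, go down and close.

```bash
python3 -m inch '[0,0,0,-1.6,1.9,-6,0.1, 0,0,0,-1.6,1.9,-11,0.1, 0,0,0,-1.6,1.9,-15,0.1, 0,0,0,-1.6,1.9,-15,0.1]'
python3 -m inch '[0,0,0,0,0,0,-1, 0,0,0,0,0,0,-1, 0,0,0,0,0,0,-1, 0,0,0,0,0,0,-1, 0,0,0,0,0,0,-1, 0,0,0,0,0,0,-1]' 20
```

```text
time: 5.78
eef_pos: [419.2, -286.6, -2.1]
tcp_rot: [[0.759, 0.651, -0.0], [0.651, -0.759, 0.0], [-0.0, -0.001, -1.0]]
contact_force: [-0.9, -0.1, -0.1]
width: 51.4
finger_force: 0.0
time: 6.52
eef_pos: [419.8, -287.1, -1.6]
tcp_rot: [[0.759, 0.651, 0.001], [0.651, -0.759, -0.001], [0.0, 0.001, -1.0]]
contact_force: [3.1, -4.0, -1.4]
width: 13.7
finger_force: 19.9
```

Gripped the bar (13.7 mm). Now I'll turn it anticlockwise.

```bash
python3 -m inch '[0,0,0.12,0,0,0,-1, 0,0,0.24,0,0,0,-1, 0,0,0.36,0,0,0,-1, 0,0,0.48,0,0,0,-1, 0,0,0.6,0,0,0,-1, 0,0,0.72,0,0,0,-1, 0,0,0.84,0,0,0,-1, 0,0,0.96,0,0,0,-1, 0,0,1.08,0,0,0,-1, 0,0,1.2,0,0,0,-1, 0,0,1.3,0,0,0,-1, 0,0,1.3,0,0,0,-1]'; python3 -c "
from h import *
print(arm.sense()['wrist_torque'])"
python3 -m inch '[0,0,0.06,0,0,0,-1, 0,0,0.12,0,0,0,-1, 0,0,0.18,0,0,0,-1, 0,0,0.24,0,0,0,-1, 0,0,0.24,0,0,0,-1]'; python3 -c "
from h import *
print(arm.sense()['wrist_torque'])"
```

```text
time: 8.02
eef_pos: [421.9, -287.7, -1.6]
tcp_rot: [[-0.425, 0.905, 0.005], [0.905, 0.425, -0.003], [-0.004, 0.003, -1.0]]
contact_force: [15.3, -1.8, -10.1]
width: 13.8
finger_force: 19.9
[-0.42666676 -2.55069666  0.03932121]
time: 8.65
eef_pos: [422.2, -287.5, -1.5]
tcp_rot: [[-0.627, 0.779, 0.006], [0.779, 0.627, -0.002], [-0.005, 0.003, -1.0]]
contact_force: [17.8, -0.3, -11.4]
width: 13.3
finger_force: 19.9
[-0.08698253 -3.08549917  0.03457013]
```

```bash
python3 -m inch '[0,0,0,3,0,0,-1, 0,0,0.06,3,0,0,-1, 0,0,0.12,3,0,0,-1, 0,0,0.18,3,0,0,-1, 0,0,0.24,3,0,0,-1, 0,0,0.24,3,0,0,-1]'; python3 -c "
from h import *
print(arm.sense()['wrist_torque'])"
python3 -m inch '[0,0,0.06,0,0,0,-1, 0,0,0.12,0,0,0,-1, 0,0,0.18,0,0,0,-1, 0,0,0.24,0,0,0,-1, 0,0,0.24,0,0,0,-1]'; python3 -c "
from h import *
print(arm.sense()['wrist_torque'])"
```

```text
time: 9.4
eef_pos: [422.7, -287.0, -1.6]
tcp_rot: [[-0.794, 0.608, 0.001], [0.608, 0.794, -0.001], [-0.001, -0.0, -1.0]]
contact_force: [1.3, -3.1, -0.1]
width: 13.9
finger_force: 19.9
[-0.60125302 -0.26459392  0.01795449]
time: 10.02
eef_pos: [422.8, -286.7, -1.6]
tcp_rot: [[-0.915, 0.403, 0.001], [0.403, 0.915, -0.0], [-0.001, 0.0, -1.0]]
contact_force: [4.8, 0.4, 0.6]
width: 14.0
finger_force: 19.9
[ 0.07886468 -0.82532481  0.0717344 ]
```

```bash
for i in 1 2; do python3 -m inch '[0,0,0.06,0,0,0,-1, 0,0,0.12,0,0,0,-1, 0,0,0.12,0,0,0,-1]'; python3 -c "
from h import *
print(arm.sense()['wrist_torque'])"; done
```

```text
time: 10.4
eef_pos: [422.9, -286.5, -1.6]
tcp_rot: [[-0.957, 0.29, 0.001], [0.29, 0.957, 0.0], [-0.001, 0.0, -1.0]]
contact_force: [6.2, 1.2, 0.3]
width: 13.8
finger_force: 19.9
[ 0.38304826 -0.9637563  -0.02136641]
time: 10.78
eef_pos: [422.9, -286.3, -1.6]
tcp_rot: [[-0.985, 0.174, 0.001], [0.174, 0.985, 0.0], [-0.001, 0.001, -1.0]]
contact_force: [6.3, 3.0, 1.7]
width: 13.3
finger_force: 19.9
[ 5.54629988e-01 -1.10669196e+00  3.98847377e-04]
```

```bash
for i in 1 2; do python3 -m inch '[0,0,0.05,0,0,0,-1, 0,0,0.1,0,0,0,-1, 0,0,0.1,0,0,0,-1]' 40; python3 -c "
from h import *
print(arm.sense()['wrist_torque'])"; done
```

```text
time: 11.15
eef_pos: [422.9, -286.2, -1.6]
tcp_rot: [[-0.997, 0.077, 0.001], [0.077, 0.997, 0.001], [-0.001, 0.001, -1.0]]
contact_force: [6.5, 3.6, 1.3]
width: 13.7
finger_force: 41.1
[ 0.675736   -1.07504424 -0.78263227]
time: 11.52
eef_pos: [422.2, -286.1, -1.7]
tcp_rot: [[-1.0, -0.024, -0.0], [-0.024, 1.0, 0.001], [0.0, 0.001, -1.0]]
contact_force: [2.1, 4.8, 5.4]
width: 15.3
finger_force: 42.4
[ 0.73658652 -0.3400819  -0.79250103]
```

The torque jumped to 0.8 N m and the pads started to slip, so that's the end stop. I'll release and rise.

```bash
python3 -m inch '[0,0,0,0,0,0,0.1, 0,0,0,0,0,0,0.1, 0,0,0,0,0,0,0.1, 0,0,0,0,0,0,0.1, 0,0,0,0,0,20,0.1, 0,0,0,0,0,60,0.1, 0,0,0,0,0,120,0.1, 0,0,0,0,0,180,0.1, 0,0,0,0,0,200,0.1]' 30
python3 - <<'E'
from h import *
w=cap('wrist','w4');t=cap('top','t4');print(arm.sense()['qpos'])
cv2.imwrite('pics/c6.png',np.hstack([cv2.resize(w['img'][100:280,200:440],(480,360),interpolation=cv2.INTER_CUBIC),cv2.resize(t['img'][270:330,385:438],(318,360),interpolation=cv2.INTER_CUBIC)]))
E
```

```text
time: 12.65
eef_pos: [423.3, -287.5, 201.9]
tcp_rot: [[-1.0, -0.027, 0.004], [-0.027, 1.0, -0.003], [-0.004, -0.003, -1.0]]
contact_force: [0.1, -0.0, -0.5]
width: 50.8
finger_force: 0.0
[-3.93934400e+01  1.53846472e+01  9.98054095e+01 -7.18057683e-03
  6.45654843e+01 -1.30944842e+02]
```

View pics/c6.png

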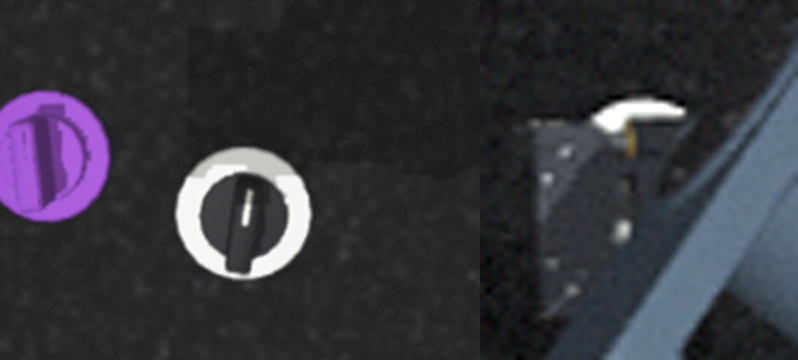

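The bar now lies at about 172.5°, at its stop. It has turned about 131° in all, so the dimmer is off. Next I go above the first lamp.

```bash
python3 -m inch '[0,0,-1.42,205,272,-40,0.1, 0,0,-1.42,205,272,-40,0.1, 0,0,-1.42,205,272,-40,0.1, 0,0,-1.42,205,272,-40,0.1, 0,0,-1.42,205,272,-40,0.1, 0,0,-1.42,205,272,-40,0.1, 0,0,-1.42,205,272,-40,0.1, 0,0,-1.42,205,272,-40,0.1, 0,0,-1.42,205,272,-40,0.1, 0,0,-1.42,205,272,-40,0.1, 0,0,-1.42,205,272,-40,0.1]' 30
python3 - <<'E'
from h import *
w=cap('wrist','w5');t=cap('top','t5');print(arm.sense()['qpos'].round(1))
d=load('w4')
a=atz(d,200+251/2,100+190/2,44,True);b=atz(d,200+238/2,100+270/2,44,True);print('bar',a,b,np.degrees(np.arctan2(*(a-b)[1::-1])))
cv2.imwrite('pics/c7.png',w['img'])
E
```

```text
time: 14.12
eef_pos: [627.3, -14.8, 157.9]
tcp_rot: [[-0.179, 0.984, -0.0], [0.984, 0.179, 0.0], [0.0, -0.0, -1.0]]
contact_force: [-0.0, -0.5, 0.1]
width: 51.1
finger_force: 0.0
[ -5.6  30.   84.3  -0.   65.7 -15.9]
bar [ 401.8702116  -283.88926411   44.        ] [ 442.11331263 -289.064871     44.        ] 172.67150100659893
```

View pics/c7.png

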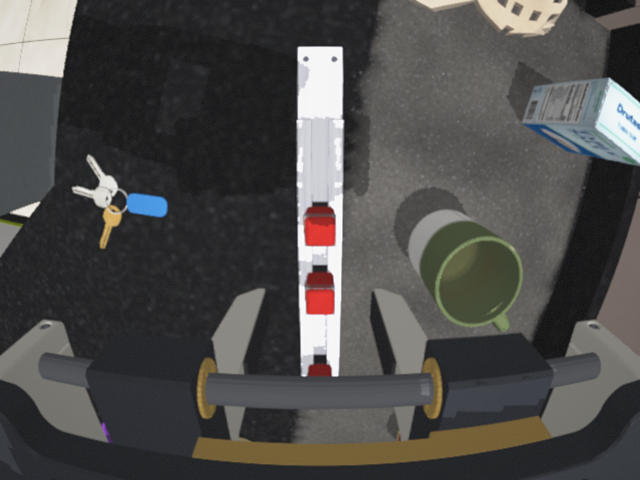

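The wrist view shows the track upright in the picture with its open end at the top, aligned with the tool. The lamp heads sit at (320,234), (320,302) and (320,372), and the fingers are centred on the slot.

```bash
python3 - <<'E'
from h import *
w=load('w5')
for q in((320,235),(320,302)): print(atz(w,*q,63,True))
a=atz(w,299,119,16,True);b=atz(w,343,119,16,True);print('mouth',a,b)
a=atz(w,298,47,3,True);b=atz(w,342,47,3,True);print('end',a,b)
s=load('scene0');print(tri([ray(w,320,235,True),ray(s,245+345/5,195+116/5)]))
E
```

```text
[628.28749954 -15.26623543  63.        ]
[639.11840036 -74.68641351  63.        ]
mouth [593.1897976   73.98456035  16.        ] [631.69539075  81.01661921  16.        ]
end [579.26555921 142.07739699   3.        ] [619.11262969 149.3445794    3.        ]
[627.92004339 -15.06701609  62.63345282]
```

```bash
python3 -m inch '[0,0,0,1,-0.5,-50,0.1, 0,0,0,1,-0.5,-100,0.1, 0,0,0,1,-0.5,-135,0.1, 0,0,0,1,-0.5,-152,0.1, 0,0,0,1,-0.5,-152,0.1, 0,0,0,1,-0.5,-152,-1, 0,0,0,1,-0.5,-152,-1, 0,0,0,1,-0.5,-152,-1, 0,0,0,1,-0.5,-152,-1, 0,0,0,1,-0.5,-152,-1, 0,0,0,1,-0.5,-152,-1]' 25
```

```text
time: 15.6
eef_pos: [628.8, -15.3, 7.0]
tcp_rot: [[-0.177, 0.984, 0.001], [0.984, 0.177, -0.0], [-0.0, 0.001, -1.0]]
contact_force: [-1.4, -0.1, 5.7]
width: 25.9
finger_force: 25.0
```

```bash
python3 -m inch '[0,0,0,0,0,1,-1, 0,0,0,-2.7,15,1,-1, 0,0,0,-6.4,35,1,-1, 0,0,0,-10,55,1,-1, 0,0,0,-13.7,75,1,-1, 0,0,0,-17.3,95,1,-1, 0,0,0,-20,110,1,-1, 0,0,0,-22.8,125,1,-1, 0,0,0,-23,127,1,-1]'
python3 - <<'E'
from h import *
w=cap('wrist','w6');t=cap('top','t6');s=cap('scene','s6')
cv2.imwrite('pics/c8.png',np.hstack([cv2.resize(w['img'],(480,360)),cv2.resize(s['img'][190:270,240:310],(315,360),interpolation=cv2.INTER_CUBIC)]))
for n,c in(('t0',load('top0')),('t6',t)): print(n)
E
```

```text
time: 16.73
eef_pos: [605.2, 112.7, 7.2]
tcp_rot: [[-0.178, 0.984, -0.0], [0.984, 0.178, 0.0], [0.0, -0.0, -1.0]]
contact_force: [-0.1, -0.5, -0.7]
width: 25.8
finger_force: 25.0
t0
t6
```

View pics/c8.png

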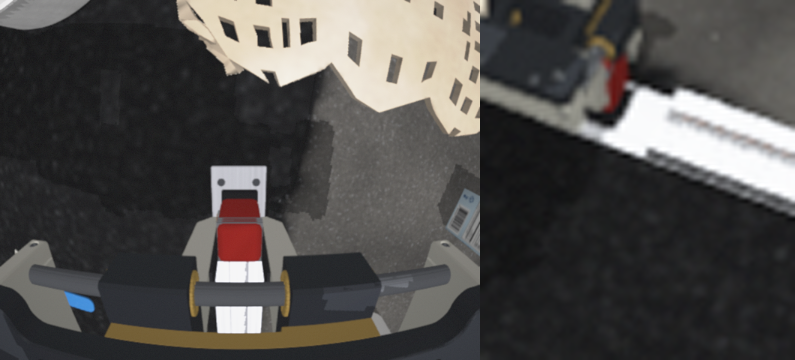

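The lamp stands past the lips on the bare floor. I'll lift it and locate the pot with code.

```bash
python3 -m inch '[0,0,0,0,0,15,-1, 0,0,0,0,0,40,-1, 0,0,0,0,0,80,-1, 0,0,0,0,0,120,-1, 0,0,0,0,0,120,-1]'
cat >> h.py <<'E'
def pot(fn,name):
    c=load(fn);g=cv2.cvtColor(c['img'],cv2.COLOR_BGR2GRAY)
    if name=='top': x0,x1,y0,y1,r0,r1=140,270,255,350,27,34
    else: x0,x1,y0,y1,r0,r1=90,220,160,290,30,40
    k=4;G=cv2.GaussianBlur(cv2.resize(g[y0:y1,x0:x1],None,fx=k,fy=k,interpolation=cv2.INTER_CUBIC),(0,0),2)
    h=cv2.HoughCircles(G,cv2.HOUGH_GRADIENT_ALT if 0 else cv2.HOUGH_GRADIENT,1,20,param1=120,param2=25,minRadius=r0*k,maxRadius=r1*k)
    if h is None: return None
    return [(round(x0+a/k,1),round(y0+b/k,1),round(r/k,1),atz(c,x0+a/k,y0+b/k,73).round(1)[:2].tolist()) for a,b,r in h[0][:3]]
E
python3 - <<'E'
from h import *
cap('top','t7');cap('scene','s7')
for f in('top0','t6','t7'): print(f,pot(f,'top'))
for f in('scene0','s6','s7'): print(f,pot(f,'scene'))
E
```

```text
time: 17.5
eef_pos: [607.4, 111.6, 131.4]
tcp_rot: [[-0.176, 0.984, 0.007], [0.984, 0.176, 0.001], [-0.0, 0.007, -1.0]]
contact_force: [0.1, 0.3, -0.9]
width: 25.4
finger_force: 25.0
top0 [(np.float32(196.9), np.float32(308.4), np.float32(29.7), [403.4, 312.0]), (np.float32(201.9), np.float32(305.9), np.float32(27.5), [410.1, 298.3])]
t6 [(np.float32(197.6), np.float32(308.4), np.float32(30.1), [403.4, 310.0]), (np.float32(202.6), np.float32(306.9), np.float32(27.2), [407.3, 296.2])]
t7 [(np.float32(197.9), np.float32(308.4), np.float32(30.4), [403.4, 309.3]), (np.float32(202.6), np.float32(306.6), np.float32(27.2), [408.0, 296.2])]
scene0 [(np.float32(152.4), np.float32(222.6), np.float32(35.4), [399.4, 293.6]), (np.float32(152.1), np.float32(228.4), np.float32(39.8), [386.9, 283.2]), (np.float32(147.4), np.float32(223.4), np.float32(33.4), [391.2, 302.1])]
s6 [(np.float32(152.4), np.float32(223.1), np.float32(34.9), [398.4, 292.7]), (np.float32(152.1), np.float32(228.4), np.float32(39.8), [386.9, 283.2]), (np.float32(147.1), np.float32(224.1), np.float32(33.5), [389.3, 301.2])]
s7 [(np.float32(152.6), np.float32(222.9), np.float32(35.0), [399.2, 292.7]), (np.float32(152.6), np.float32(228.1), np.float32(37.2), [388.1, 282.7]), (np.float32(147.9), np.float32(225.1), np.float32(34.6), [388.2, 297.8])]
```

```bash
python3 -m inch '[0,0,0,-198,118,50,-1, 0,0,0,-198,118,50,-1, 0,0,0,-198,118,50,-1, 0,0,0,-198,118,50,-1, 0,0,0,-198,118,50,-1, 0,0,0,-198,118,50,-1]'
python3 - <<'E'
from h import *
c=cap('wrist','w8');print(arm.sense()['qpos'].round(1),[proj(c,(408,311,z),True) for z in(0,73)],proj(c,(489,311,73),True))
E
```

```text
time: 18.35
eef_pos: [407.5, 229.5, 176.6]
tcp_rot: [[-0.177, 0.984, -0.001], [0.984, 0.177, -0.001], [-0.0, -0.001, -1.0]]
contact_force: [0.6, 0.2, -1.7]
width: 25.9
finger_force: 25.0
[ 23.6  12.6 107.2  -0.   60.3  13.5] [array([334. , 133.2]), array([337.6, 134.1])] [434.  154.8]
```

View pics/w8.png

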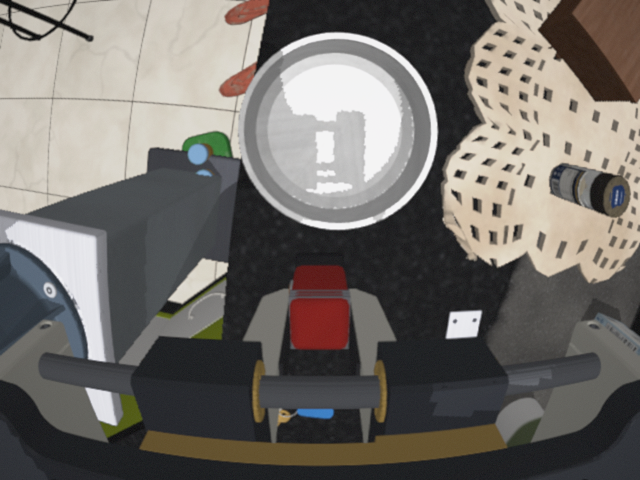

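The pot rim is a circle centred at (338,131), so its centre is near (408,312). The lamp is well held. I'll place it on the far side inside the pot.

```bash
python3 -m inch '[0,0,0,-6,60,0,-1, 0,0,0,-6,119,0,-1, 0,0,0,-6,119,0,-1, 0,0,0,-6,119,-50,-1, 0,0,0,-6,119,-100,-1, 0,0,0,-6,119,-140,-1, 0,0,0,-6,119,-158,-1, 0,0,0,-6,119,-164,-1, 0,0,0,-6,119,-164,-1]'
```

```text
time: 19.52
eef_pos: [402.1, 348.9, 14.0]
tcp_rot: [[-0.177, 0.984, 0.001], [0.984, 0.177, 0.001], [0.0, 0.001, -1.0]]
contact_force: [0.0, 0.3, 0.1]
width: 26.0
finger_force: 25.0
```

```bash
python3 -m inch '[0,0,0,0,0,-4,-1, 0,0,0,0,0,-5,-1, 0,0,0,0,0,-5,-0.2, 0,0,0,0,0,-5,-0.2, 0,0,0,0,0,-5,-0.2, 0,0,0,0,0,20,-0.2, 0,0,0,0,0,70,-0.2, 0,0,0,0,0,130,-0.2, 0,0,0,-20,-120,160,0.1, 0,0,0,-20,-120,160,0.1,0,0,0,-20,-120,160,0.1]'
python3 - <<'E'
from h import *
c=cap('wrist','w9');cap('top','t9');cap('scene','s9')
# red blob in wrist image
def red(c):
    h=cv2.cvtColor(c['img'],cv2.COLOR_BGR2HSV);m=((h[...,0]<6)|(h[...,0]>174))&(h[...,1]>180)&(h[...,2]>60)
    n,l,s,k=cv2.connectedComponentsWithStats(m.astype(np.uint8));return [(s[i].tolist(),k[i].round(1).tolist()) for i in range(1,n) if s[i][4]>25]
for f in('w9','t9','s9'): print(f,red(load(f)))
print(pot('t9','top'),proj(c,(401,349,63),True),proj(c,(401,349,20),True))
E
```

```text
time: 20.9
eef_pos: [381.3, 226.6, 174.4]
tcp_rot: [[-0.174, 0.985, 0.002], [0.985, 0.174, 0.0], [0.0, 0.002, -1.0]]
contact_force: [0.5, 0.1, 0.1]
width: 50.6
finger_force: 0.0
w9 [([356, 74, 28, 28, 746], [369.5, 87.5])]
t9 [([370, 211, 10, 9, 69], [374.7, 215.0]), ([333, 219, 9, 8, 58], [336.6, 222.5]), ([180, 306, 9, 7, 38], [183.7, 308.4])]
s9 [([333, 222, 11, 10, 69], [337.6, 226.5]), ([375, 238, 11, 9, 75], [380.3, 241.9])]
[(np.float32(198.1), np.float32(308.9), np.float32(30.8), [402.0, 308.6])] [368.9  90.1] [362.7  94.9]
```

Lamp 1 stands upright in the pot, where expected. Now lamp 2.

```bash
cat >> h.py <<'E'
def red(c):
    h=cv2.cvtColor(c['img'],cv2.COLOR_BGR2HSV);m=((h[...,0]<6)|(h[...,0]>174))&(h[...,1]>180)&(h[...,2]>60)
    n,l,s,k=cv2.connectedComponentsWithStats(m.astype(np.uint8));return [(s[i].tolist(),k[i].round(1).tolist()) for i in range(1,n) if s[i][4]>25]
E
python3 -m inch '[0,0,0,258,-302,-16,0.1, 0,0,0,258,-302,-16,0.1, 0,0,0,258,-302,-16,0.1, 0,0,0,258,-302,-16,0.1, 0,0,0,258,-302,-16,0.1, 0,0,0,258,-302,-16,0.1, 0,0,0,258,-302,-16,0.1, 0,0,0,258,-302,-16,0.1, 0,0,0,258,-302,-16,0.1]'
python3 - <<'E'
from h import *
c=cap('wrist','w10');print(red(c),proj(c,(639.1,-75.5,63),True),proj(load('w5'),(628.3,-15.3,63),True),red(load('w5')))
E
```

```text
time: 22.18
eef_pos: [639.1, -71.7, 156.6]
tcp_rot: [[-0.178, 0.984, -0.001], [0.984, 0.178, 0.0], [0.001, -0.001, -1.0]]
contact_force: [0.1, 0.5, -0.6]
width: 50.9
finger_force: 0.0
[([306, 214, 25, 6, 95], [318.0, 216.6]), ([304, 224, 29, 28, 766], [318.1, 237.9]), ([307, 319, 23, 14, 211], [318.5, 326.4]), ([306, 340, 26, 22, 510], [318.3, 350.1])] [318.1 239.3] [320. 235.] [([308, 207, 25, 6, 75], [319.9, 209.6]), ([306, 218, 28, 27, 747], [319.6, 231.0]), ([308, 273, 25, 11, 175], [319.6, 278.1]), ([307, 290, 27, 24, 607], [319.9, 301.1]), ([309, 365, 21, 10, 154], [319.3, 370.0])]
```

```bash
python3 -m inch '[0,0,0,0,-3,-50,0.1, 0,0,0,0,-3,-100,0.1, 0,0,0,0,-3,-135,0.1, 0,0,0,0,-3,-149,0.1, 0,0,0,0,-3,-149,0.1, 0,0,0,0,-3,-149,-1, 0,0,0,0,-3,-149,-1, 0,0,0,0,-3,-149,-1, 0,0,0,0,-3,-149,-1, 0,0,0,0,-3,-149,-1, 0,0,0,0,-3,-149,-1]' 25
```

```text
time: 23.6
eef_pos: [639.8, -76.3, 9.0]
tcp_rot: [[-0.177, 0.984, 0.001], [0.984, 0.177, -0.0], [-0.0, 0.001, -1.0]]
contact_force: [-1.2, 0.4, 5.1]
width: 25.7
finger_force: 25.0
```

```bash
python3 -m inch '[0,0,0,0,0,0,-1, 0,0,0,-2.7,15,0,-1, 0,0,0,-6.4,35,0,-1, 0,0,0,-10,55,0,-1, 0,0,0,-13.7,75,0,-1, 0,0,0,-17.3,95,0,-1, 0,0,0,-20.9,115,0,-1, 0,0,0,-24.6,135,0,-1, 0,0,0,-28.2,155,0,-1, 0,0,0,-31.9,175,0,-1, 0,0,0,-34.6,190,0,-1, 0,0,0,-34.6,190,0,-1]'
python3 - <<'E'
from h import *
c=cap('wrist','w11');print(red(c),red(load('w6')))
E
```

```text
time: 25.1
eef_pos: [605.1, 115.5, 9.0]
tcp_rot: [[-0.178, 0.984, 0.002], [0.984, 0.178, 0.001], [0.0, 0.002, -1.0]]
contact_force: [0.2, 3.7, 6.2]
width: 26.1
finger_force: 25.0
[([294, 267, 51, 23, 782], [319.3, 279.2]), ([291, 300, 57, 48, 2533], [319.1, 323.7])] [([294, 266, 51, 23, 747], [319.6, 277.5]), ([291, 299, 57, 48, 2629], [319.1, 322.3])]
```

```bash
python3 -m inch '[0,0,0,0,0,10,-1, 0,0,0,0,0,35,-1, 0,0,0,0,0,80,-1, 0,0,0,0,0,130,-1, 0,0,0,-198,114,170,-1, 0,0,0,-198,114,170,-1, 0,0,0,-198,114,170,-1, 0,0,0,-198,114,170,-1, 0,0,0,-198,114,170,-1, 0,0,0,-198,114,170,-1, 0,0,0,-198,114,170,-1]'
cat >> h.py <<'E'
def potw(fn,z=73):
    c=load(fn);g=cv2.cvtColor(c['img'],cv2.COLOR_BGR2GRAY)
    h=cv2.HoughCircles(cv2.GaussianBlur(g,(0,0),1.5),cv2.HOUGH_GRADIENT,1,15,param1=120,param2=30,minRadius=90,maxRadius=112)
    return None if h is None else [(a.round(1).tolist(),atz(c,a[0],a[1],z,True).round(1).tolist()) for a in h[0][:3]]
E
python3 - <<'E'
from h import *
c=cap('wrist','w12');cap('top','t12')
for f in('w8','w12'): print(f,potw(f),red(load(f)))
print(pot('t12','top'))
E
```

```text
time: 26.52
eef_pos: [407.5, 227.3, 178.0]
tcp_rot: [[-0.176, 0.984, -0.0], [0.984, 0.176, -0.0], [-0.0, -0.0, -1.0]]
contact_force: [-0.2, -0.6, -0.3]
width: 25.9
finger_force: 25.0
w8 [([336.5, 130.5, 98.9000015258789], [406.6, 313.7, 73.0])] [([294, 266, 52, 23, 760], [319.2, 277.4]), ([291, 299, 57, 50, 2704], [319.1, 323.0])]
w12 [([338.5, 128.5, 98.19999694824219], [408.0, 313.4, 73.0])] [([324, 69, 29, 28, 764], [337.9, 82.9]), ([294, 267, 52, 23, 817], [319.0, 278.8]), ([291, 300, 57, 50, 2604], [319.3, 324.3])]
[(np.float32(200.6), np.float32(309.6), np.float32(30.5), [399.9, 301.7])]
```

```bash
python3 -m inch '[0,0,0,0,45,0,-1, 0,0,0,0,84,0,-1, 0,0,0,0,84,0,-1, 0,0,0,0,84,-50,-1, 0,0,0,0,84,-100,-1, 0,0,0,0,84,-140,-1, 0,0,0,0,84,-158,-1, 0,0,0,0,84,-164,-1, 0,0,0,0,84,-164,-1]'
```

```text
time: 27.75
eef_pos: [407.1, 311.4, 14.5]
tcp_rot: [[-0.177, 0.984, 0.0], [0.984, 0.177, -0.0], [-0.0, 0.0, -1.0]]
contact_force: [-0.6, 0.8, -0.9]
width: 26.1
finger_force: 25.0
```

```bash
python3 -c "
from h import *
s=arm.sense();print(s['contact_force'],s['eef_pos'],red(cap('wrist','w13')),potw('w13'))"
```

```text
[-0.58030932  0.83888557 -0.87971302] [407.14653764 311.4113916   14.48219699] [([298, 191, 48, 9, 261], [321.5, 194.9]), ([293, 207, 59, 56, 3179], [321.7, 234.0]), ([294, 267, 51, 23, 733], [319.0, 279.2]), ([291, 300, 57, 48, 2533], [319.1, 323.7])] None
```

```bash
python3 -m inch '[0,0,0,0,0,-3,-1, 0,0,0,0,0,-4,-1, 0,0,0,0,0,-4,-0.2, 0,0,0,0,0,-4,-0.2, 0,0,0,0,0,-4,-0.2, 0,0,0,0,0,20,-0.2, 0,0,0,0,0,70,-0.2, 0,0,0,0,0,130,-0.2, 0,0,0,-20,-84,160,0.1, 0,0,0,-20,-84,160,0.1,0,0,0,-20,-84,160,0.1]'
python3 - <<'E'
from h import *
c=cap('wrist','w14');print(red(c),potw('w14'),[proj(c,p,True) for p in((401,350,63),(407,312,63))])
E
```

```text
time: 29.18
eef_pos: [386.9, 226.9, 175.1]
tcp_rot: [[-0.175, 0.984, 0.002], [0.984, 0.175, 0.001], [0.0, 0.002, -1.0]]
contact_force: [0.4, 0.6, -0.5]
width: 51.0
finger_force: 0.0
[([349, 73, 28, 28, 757], [362.5, 86.8]), ([348, 120, 28, 28, 746], [361.0, 133.4])] [([361.5, 133.5, 99.0999984741211], [406.2, 312.7, 73.0])] [array([362.2,  88.2]), array([361. , 134.4])]
```

```bash
python3 -m inch '[0,0,0,272,-408,-18,0.1, 0,0,0,272,-408,-18,0.1, 0,0,0,272,-408,-18,0.1, 0,0,0,272,-408,-18,0.1, 0,0,0,272,-408,-18,0.1, 0,0,0,272,-408,-18,0.1, 0,0,0,272,-408,-18,0.1, 0,0,0,272,-408,-18,0.1, 0,0,0,272,-408,-18,0.1, 0,0,0,272,-408,-18,0.1, 0,0,0,272,-408,-18,0.1]'
python3 - <<'E'
from h import *
c=cap('wrist','w15');print(red(c),proj(c,(659,-183.5,63),True))
r=[x for x in red(c) if x[0][4]>500][0][1];print(atz(c,*r,63,True))
E
```

```text
time: 30.6
eef_pos: [658.7, -178.7, 156.2]
tcp_rot: [[-0.179, 0.984, -0.0], [0.984, 0.179, 0.0], [0.0, -0.0, -1.0]]
contact_force: [-0.3, 0.2, 0.6]
width: 50.9
finger_force: 0.0
[([306, 214, 25, 5, 80], [318.0, 216.5]), ([303, 225, 30, 26, 691], [317.5, 237.6])] [318.1 240.6]
[ 658.05185097 -181.08151962   63.        ]
```

```bash
python3 -m inch '[0,0,0,0,-3,-50,0.1, 0,0,0,0,-3,-100,0.1, 0,0,0,0,-3,-135,0.1, 0,0,0,0,-3,-148,0.1, 0,0,0,0,-3,-148,0.1, 0,0,0,0,-3,-148,-1, 0,0,0,0,-3,-148,-1, 0,0,0,0,-3,-148,-1, 0,0,0,0,-3,-148,-1, 0,0,0,0,-3,-148,-1, 0,0,0,0,-3,-148,-1]' 25
```

```text
time: 32.02
eef_pos: [659.2, -183.4, 9.0]
tcp_rot: [[-0.177, 0.984, 0.001], [0.984, 0.177, -0.0], [-0.001, 0.001, -1.0]]
contact_force: [-1.3, 0.3, 6.7]
width: 26.0
finger_force: 25.0
```

```bash
python3 -m inch '[0,0,0,-2.7,15,0,-1, 0,0,0,-6.4,35,0,-1, 0,0,0,-10.9,60,0,-1, 0,0,0,-15.5,85,0,-1, 0,0,0,-20,110,0,-1, 0,0,0,-24.5,135,0,-1, 0,0,0,-29.1,160,0,-1, 0,0,0,-33.6,185,0,-1, 0,0,0,-38.2,210,0,-1, 0,0,0,-42.7,235,0,-1, 0,0,0,-47.3,260,0,-1, 0,0,0,-51,280,0,-1, 0,0,0,-54.2,298,0,-1, 0,0,0,-54.2,298,0,-1]'
python3 - <<'E'
from h import *
c=cap('wrist','w16');print(red(c))
E
```

```text
time: 33.78
eef_pos: [604.7, 116.8, 9.0]
tcp_rot: [[-0.178, 0.984, 0.001], [0.984, 0.178, 0.001], [0.001, 0.002, -1.0]]
contact_force: [-0.1, 3.3, 7.6]
width: 25.6
finger_force: 25.0
[([294, 266, 51, 23, 780], [318.8, 278.3]), ([291, 299, 57, 48, 2543], [319.2, 322.7])]
```

```bash
python3 -m inch '[0,0,0,0,0,10,-1, 0,0,0,0,0,35,-1, 0,0,0,0,0,80,-1, 0,0,0,0,0,130,-1, 0,0,0,-198,90,170,-1, 0,0,0,-198,90,170,-1, 0,0,0,-198,90,170,-1, 0,0,0,-198,90,170,-1, 0,0,0,-198,90,170,-1, 0,0,0,-198,90,170,-1, 0,0,0,-198,90,170,-1]'
python3 - <<'E'
from h import *
c=cap('wrist','w17')
for f in('w14','w17'): print(f,potw(f),[(r[1],atz(load(f),*r[1],63,True).round(1)[:2]) for r in red(load(f))])
E
```

```text
time: 35.2
eef_pos: [407.2, 204.4, 178.0]
tcp_rot: [[-0.176, 0.984, -0.0], [0.984, 0.176, -0.0], [-0.0, -0.0, -1.0]]
contact_force: [0.6, -0.2, -0.7]
width: 25.9
finger_force: 25.0
w14 [([361.5, 133.5, 99.0999984741211], [406.2, 312.7, 73.0])] [([362.5, 86.8], array([401. , 351.2])), ([361.0, 133.4], array([406.9, 312.8]))]
w17 [([341.5, 105.5, 94.69999694824219], [406.7, 309.2, 73.0]), ([348.5, 90.5, 103.69999694824219], [409.9, 322.3, 73.0])] [([343.5, 56.7], array([401.4, 351.1])), ([340.4, 75.4], array([401.8, 334.8])), ([341.7, 102.1], array([406.8, 312.8])), ([319.1, 278.4], array([415.7, 158. ])), ([319.3, 323.4], array([424.1, 111.9]))]
```

```bash
python3 -m inch '[0,0,0,6.5,40,0,-1, 0,0,0,6.5,70,0,-1, 0,0,0,6.5,70,0,-1, 0,0,0,6.5,70,-50,-1, 0,0,0,6.5,70,-100,-1, 0,0,0,6.5,70,-140,-1, 0,0,0,6.5,70,-158,-1, 0,0,0,6.5,70,-164,-1, 0,0,0,6.5,70,-164,-1]'
```

```text
time: 36.38
eef_pos: [413.4, 274.4, 14.4]
tcp_rot: [[-0.177, 0.984, -0.0], [0.984, 0.177, -0.0], [-0.0, -0.0, -1.0]]
contact_force: [-0.3, 0.4, -1.7]
width: 26.0
finger_force: 25.0
```

```bash
python3 -m inch '[0,0,0,0,0,-3,-1, 0,0,0,0,0,-4,-1, 0,0,0,0,0,-4,-0.2, 0,0,0,0,0,-4,-0.2, 0,0,0,0,0,-4,-0.2, 0,0,0,0,0,20,-0.2, 0,0,0,0,0,70,-0.2, 0,0,0,0,0,130,-0.2, 0,0,0,60,-150,180,0.1, 0,0,0,60,-150,180,0.1, 0,0,0,60,-150,180,0.1, 0,0,0,60,-150,180,0.1, 0,0,0,60,-150,180,0.1]'
python3 - <<'E'
from h import *
t=cap('top','t18');s=cap('scene','s18');w=cap('wrist','w18')
o=np.zeros((600,800,3),np.uint8)
o[:300,:400]=cv2.resize(s['img'][170:350,90:330],(400,300));o[:300,400:]=cv2.resize(s['img'],(400,300))
o[300:,:400]=cv2.resize(t['img'][190:350,160:373],(400,300));o[300:,400:]=cv2.resize(w['img'],(400,300))
cv2.imwrite('pics/c19.png',o)
E
```

```text
time: 38.0
eef_pos: [472.7, 125.2, 193.9]
tcp_rot: [[-0.177, 0.984, -0.001], [0.984, 0.177, 0.0], [0.0, -0.001, -1.0]]
contact_force: [0.4, -0.8, 0.3]
width: 51.3
finger_force: 0.0
```

View pics/c19.png

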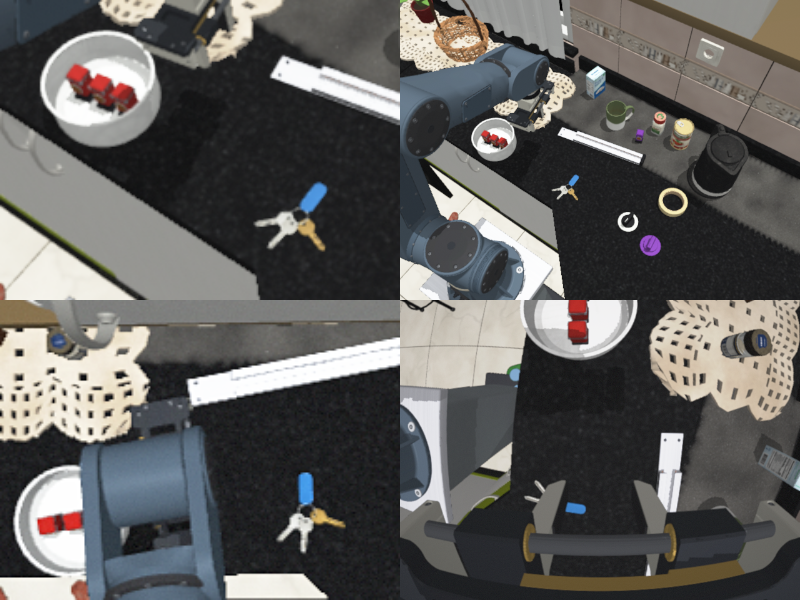

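The picture shows all three red lamps upright in the pot, the track empty, the dimmer ring at its stop, and the bystanders where they were. Handing in.

```bash
python3 -c "
from plant import arm
print(arm.close_job())"
```

```text
the job is handed in; nothing more can be done
None
```

I turned the dimmer to its off stop first, then slid all three red lamps (no fourth was there) out of the track and stood them upright in the pot, and handed the job in after about 38 s of robot time.

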